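# Clamp a putter face insert in the sprung cure press

### The job

A fresh insert has been glued into the putter head that lies face up in the cure press. Pick up the press plate by its wooden grip, set it squarely over the putter face between the two towers, and press it straight down, gently, until it bottoms out level on the towers' shoulders and both latches have sprung over its ends; then let go. Ease off as soon as you feel it bottom, so that the glue is not squeezed out, and do not disturb the things lying round the press.

Things in the scene. Friction and masses are not known exactly. Their poses are not given: they have to be found in the camera images.
- press_plate: Loose steel plate 44 (x) x 128 (y) x 10 mm (z) with a rubber pad (32 x 84 mm, 3 mm thick) under it and a wooden grip on top. Origin: centre of the steel's underside; the pad reaches 3 mm below it; z up. About 0.25 kg. Goes into the press either way round. The glue joint stands at most 32 N of contact force between plate and press.
- plate_grip (a point): Centre of the press plate's wooden grip, 36 mm above the plate's origin. The grip is an upright block 22 mm thick (plate x) and 44 mm wide (plate y), 10 to 54 mm above the plate's origin; a thin flange round its foot (28 x 50 mm) ends 12 mm above that origin. Axes as the plate's.
- cure_press: The press, fixed: grey base plate 100 (x) x 224 (y) x 12 mm, origin at the centre of its underside, z up. In the middle a putter head (28 x 102 mm, long side along y) lies face up on a nest plate on four springs, between two towers. With the springs up its black insert's top is 80 mm above the origin: the pad meets it when the press plate's origin is 83 mm above this one.
- tower_left (a point): Point on the base plate's top (12 mm up) under the +y tower, at y = +70 mm. Each tower is a U-shaped channel open to the centre that takes one end of the press plate with 2 mm to spare: 48 mm wide in x, back walls 132 mm apart in y, top flared. Its floor is a level shoulder with a stiff black buffer (25 N/mm), on which that end bottoms out. From its back wall a bevelled latch bolt stands 5 mm out.
- tower_right (a point): The same point under the -y tower. The towers are one rigid yoke; its height, held by thumb nuts, sets the clamping pressure, is set anew for each job and is not measured: both shoulders (buffer tops) lie equally high, somewhere 63 to 78 mm above the press's origin; the tower tops stand 35 mm above them. Springs and latches resist the plate with up to about 15 N before it bottoms out.
- nest (a joint): How far the sprung nest with the putter head is pressed down, in m: 0 = up, grows downward; 0.005 to 0.020 when the plate sits on the shoulders (differs by job). Springs: 4 N at the start and 0.45 N more per mm, well damped. The nest can also rock a few degrees.
- latch_left (a joint): Sprung latch bolt in the +y tower: 0 = fully out over the channel (free, or sprung over the plate's top), about 0.003 to 0.005 m while the plate's end holds it back. Snaps over the plate's top when that end is within about 1.5 mm of its shoulder. Spring 1.6 to 4 N.
- latch_right (a joint): The same in the -y tower.
- epoxy_a: White epoxy tube, 43 x 146 x 29 mm, loose bystander. Origin: centre of its underside.
- epoxy_b: Dark blue epoxy tube, 37 x 136 x 29 mm, loose bystander. Origin: centre of its underside.
- iron_head_7: Golf iron head, 55 x 110 x 13 mm, loose bystander. Origin: centre of its underside.
Mind the look-alikes: they are no part of the job. What is shaped like the press_plate but red is not meant.

How it is judged:
On the way, in this order (a step that is already met when the one before it is completed fails the run):
1. the press plate is lifted clear of the bench (height (world z) of press_plate above 0.06 m), for 0.1 s.
2. the press plate is pressed down level over the face, with the nest at least 2.5 mm down (value of joint nest above 0.0025 m and angle between press_plate's own z axis and vertical below 0.04 rad and horizontal distance between press_plate and cure_press below 0.006 m), for 0.1 s.
At the end, for the whole second after the job is handed in: The press plate is held down in the press by both latches: nest at least 2.5 mm down with the robot off it, plate level within 0.025 rad and centred within 6 mm over the press, both latch bolts sprung back out (within 1.5 mm), all at rest (value of joint nest above 0.0025 m and angle between press_plate's own z axis and vertical below 0.025 rad and horizontal distance between press_plate and cure_press below 0.006 m and value of joint each of latch_left, latch_right below 0.0015 m and linear speed of press_plate below 0.01 m/s); the robot touches nothing.
It fails at once if the plate is forced against the press with more than 32 N (contact force between press_plate and cure_press above 32 N).
It fails at once if an epoxy tube or the iron head is pushed more than 20 mm (distance of any of epoxy_a, epoxy_b, iron_head_7 from where it was at the start of the episode above 0.02 m).
It also fails if it takes over 45 s, if anything falls off the work surface, if the arm or the gripper's body presses on something with over 40 N, if the wrist force passes 120 N, or if a joint passes its speed limit or range.

### The arm

A 6-joint arm with a two-finger parallel gripper is mounted at the origin on a cart in front of the work surface, level with it; the furniture and walls round the work are solid. World frame = base frame: x ahead of the robot, y to its left, z up, the work surface at z = 0. Lengths are in m, angles in rad, forces in N, time in s.
With the tool pointing down it reaches from about 0.375 to 0.975 m from the base axis. Payload 3.8 kg.
Tool frame: the origin (TCP) lies on the centre line of the jaws, within the pads' length; the fingertips stand 25 mm ahead of it and the grasp point (between the pads) lies 6 mm ahead of it; z points along the fingers, y is the line along which they close (so a half turn about z gives the same grasp; the last joint's range is limited). The gripper opens to 85 mm and grips with 20 to 120 N. Pads are 22 mm wide; open, the fingers measure 114 mm over their backs; the gripper's body (76 mm by 85 mm) begins 54 mm behind the grasp point. The pads swing forward as they close: fully open they stand 13 mm farther back than shut.
Start: joints at [1.136, 0.264, 1.604, -0, 1.274, -0.037], TCP at [0.261, 0.622, 0.256] pointing down, gripper open.
Joint ranges: [-2.63, 2.63], [-0.94, 2.18], [0.31, 2.57], [-1.31, 4.45], [0, 2.66], [-2.55, 2.55]. Speed limits (rad/s): [2.57, 2.57, 3.14, 3.14, 3.14, 3.14].

### API

Orientations are given as a rotation vector (axis times angle).
In Python, from workcell import bot gives the robot as it stands. The module is installed in compiled form; this text tells all that it offers.
- The arm moves only by the tool play_rows, never from a script. Its argument "commands" is a list that holds one entry, the list of rows, each a list of 7 numbers: the shift along the tool's x, y, z as a fraction of full scale, then the turn, a rotation vector about the tool's x, y, z as a fraction of full scale, then the closure, from -1 (fully open) to 1 (shut). A call has 1 to 8 rows; each row is the pose to reach, as a shift and turn from the pose commanded when the call began, along the tool's axes at that moment, turning the shorter way round; what a row does not reach only later rows make up. Full scale, the value 1, is 60 cm for a shift and 180 degrees for a turn. A row lasts 1/10 s, in which the tool goes at most 50 mm and 8.59 degrees, less where a joint would pass 70% of its speed; a pose out of reach is approached as far as the arm can. A call with a number of a shift or a turn outside -1 to 1 is refused whole. A call with a gripper value outside its range is refused whole. The fingers move at their own pace and stop on an object; "force" is the grip in N (left out, the last holds). Time passes only in rows, so rows that repeat a pose let the fingers close. It gives the time, the measured TCP pose, the force, the opening and the grip force at its end, in the units of the state.
- bot.read_state(): the state, without advancing time (a new reading comes with each control period).
- bot.read_camera(name): name is "scene" or "top" or "wrist"; returns the picture (480x640x3 uint8, blue, green, red); there is no depth.
- bot.camera_params(name): a dict with "fov_y" (degrees; the focal length in pixels is half the picture's height over the tangent of half this angle, whatever the lens; pixels are square), "cx", "cy" (the principal point, pixels), "rvec" (rotation vector, rad) and "tvec" (3), from world to camera coordinates, as OpenCV has them. Camera axes: x right, y down, z forward; pixel columns grow to the right and rows downward; lengths in m; the calibration is good to about 2 mm. A picture is of the moment at which its call begins: read the wrist's pose just before it. camera_params takes no time and is no camera call; for the wrist camera it gives the pose at the moment of the call.
- bot.finish_job(): hands the job in; it is judged then, once.
The state is a dict: "time": time; "q": joint angles; "joint_vel": joint speeds; "joint_torque": joint torques, N m; "tool_pos": TCP position; "tcp_rot": TCP orientation; "wrist_force": force on the tool from outside, world axes, zero at the start; "torque": the same for the moment, N m; "width": opening from 0.0 (shut) to 1.0 (fully open); "grip_force": force on a finger pad.
Only numpy, scipy, OpenCV 4.12 (cv2) and the standard library are available. Lean on these libraries where they do the work, as an engineer would, in place of code of your own. Each camera call takes 0.05 s, during which the arm holds its last target. There are 200 camera calls.

## Working session

There is one attempt and no reset: what is moved stays moved. The work goes in short steps, Python scripts to look and compute and a tool call to move; the robot and the scene stay as the last step left them, time stands still between calls to the robot, and variables do not carry over. Pictures are saved under pics/ and viewed, at most 10 in all, crops included, and the job is handed in when it is done.

Besides the shell and the picture viewer there is one more tool, called after ">>>" by a JSON object that holds its "name" and its "arguments". play_rows: Moves the arm, as the interface text tells. Its arguments: {"type":"object","properties":{"commands":{"type":"array"},"force":{"type":"number"}},"required":["commands"]}

```bash
mkdir -p pics; python3 - <<'E'
from workcell import bot
import cv2,numpy as np
s=bot.read_state();print({k:np.round(v,3) for k,v in s.items()})
for n in("scene","top"):
    cv2.imwrite(f"pics/{n}0.png",bot.read_camera(n));p=bot.camera_params(n)
    print(n,{k:np.round(v,3) for k,v in p.items()})
E
```

```text
{'time': np.float64(0.0), 'q': array([ 1.136,  0.265,  1.605,  0.   ,  1.274, -0.037]), 'joint_vel': array([-0.001,  0.001,  0.002, -0.001, -0.   ,  0.   ]), 'joint_torque': array([ 2.0000e-03, -5.1511e+01, -3.6732e+01,  0.0000e+00,  1.3000e-02,
        0.0000e+00]), 'tool_pos': array([0.261, 0.622, 0.255]), 'tcp_rot': array([-6.210e-01, -3.079e+00,  3.000e-03]), 'wrist_force': array([ 0.341, -0.259, -0.835]), 'torque': array([-0.003, -0.008, -0.059]), 'grip_force': np.float64(0.0), 'width': np.float64(0.999)}
scene {'fov_y': np.float64(56.649), 'cx': np.float64(323.7), 'cy': np.float64(247.422), 'rvec': array([ 2.194, -0.649,  0.317]), 'tvec': array([-0.511,  0.217,  0.797])}
top {'fov_y': np.float64(43.857), 'cx': np.float64(321.981), 'cy': np.float64(235.695), 'rvec': array([ 2.08 , -2.119,  0.11 ]), 'tvec': array([-0.007,  0.588,  1.082])}
```

View pics/top0.png

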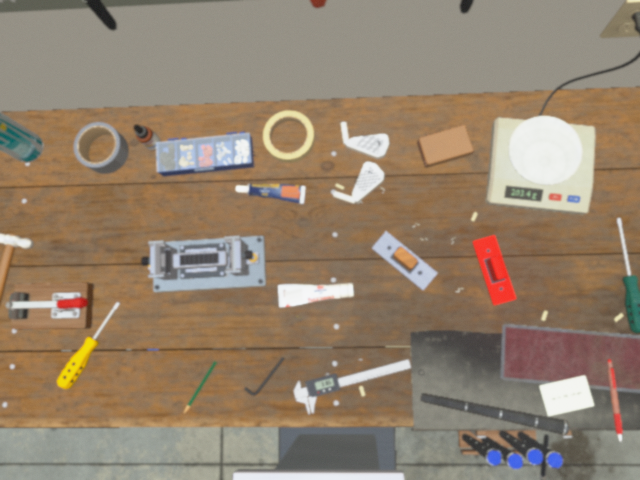

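View pics/scene0.png

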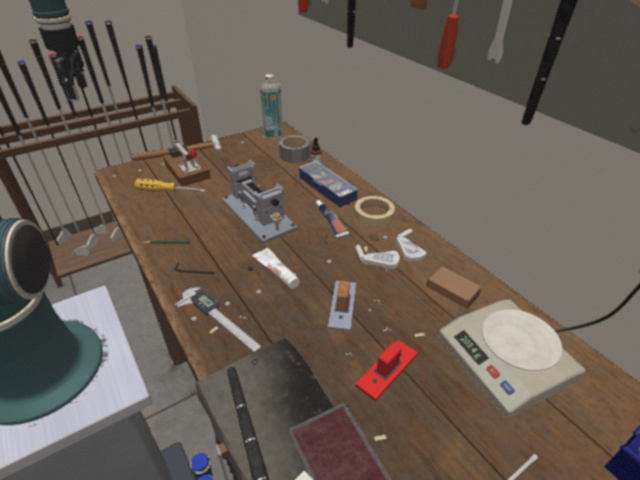

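The top view shows the press plate with its wooden grip at about (405,260), the red look-alike at (494,270) and the press at about (207,263). The white tube is at (316,294), the blue tube at (275,192) and the iron heads are near (365,160). The scene view shows the same layout, with the arm at the far left.

```bash
cat > h.py <<'E'
import cv2,numpy as np
from workcell import bot
from scipy.spatial.transform import Rotation as R
def cam(n):
    p=bot.camera_params(n);f=240/np.tan(np.radians(p["fov_y"])/2)
    K=np.array([[f,0,p["cx"]],[0,f,p["cy"]],[0,0,1]])
    return K,R.from_rotvec(p["rvec"]).as_matrix(),np.array(p["tvec"])
def cast(c,uv,z):
    K,Rm,t=c;C=-Rm.T@t
    d=np.c_[np.atleast_2d(uv),np.ones(len(np.atleast_2d(uv)))]@np.linalg.inv(K).T@Rm
    return C+d*((z-C[2])/d[:,2])[:,None]
def proj(c,X):
    K,Rm,t=c;x=(np.atleast_2d(X)@Rm.T+t)@K.T;return x[:,:2]/x[:,2:]
def tri(c1,u1,c2,u2):
    P=[c[0]@np.c_[c[1],c[2]] for c in(c1,c2)]
    X=cv2.triangulatePoints(P[0],P[1],np.float64(u1).reshape(2,1),np.float64(u2).reshape(2,1)).ravel();return X[:3]/X[3]
def fmt(s):return {k:np.round(s[k],4).tolist() for k in("time","tool_pos","tcp_rot","wrist_force","torque","q","width","grip_force")}
E
python3 - <<'E'
from h import *
im=cv2.imread("pics/top0.png");c=cam("top");hsv=cv2.cvtColor(im,cv2.COLOR_BGR2HSV)
print("cam centre",(-c[1].T@c[2]).round(3))
m=cv2.inRange(hsv,(95,20,90),(125,110,255))
m=cv2.morphologyEx(m,cv2.MORPH_CLOSE,np.ones((3,3)))
for x in cv2.findContours(m,cv2.RETR_EXTERNAL,cv2.CHAIN_APPROX_NONE)[0]:
    if cv2.contourArea(x)<300:continue
    r=cv2.minAreaRect(x);b=cv2.boxPoints(r);P=cast(c,b,.013)
    print(cv2.contourArea(x),np.round(r[0]),"ctr",P.mean(0).round(4),"sides",[round(float(np.linalg.norm(P[i]-P[i+1])),4) for i in(0,1)],"ang",[round(float(np.arctan2(*(P[i+1]-P[i])[[1,0]])),3) for i in(0,1)])
m=cv2.inRange(hsv,(8,130,150),(20,255,255))[200:320,370:450]
x=max(cv2.findContours(m,cv2.RETR_EXTERNAL,cv2.CHAIN_APPROX_NONE)[0],key=cv2.contourArea)+[370,200]
r=cv2.minAreaRect(np.array(x,np.int32));print("grip",r,cast(c,[r[0]],.05).round(4))
v=np.hstack([cv2.resize(im[210:310,130:280],None,fx=4,fy=4,interpolation=2)]);cv2.imwrite("pics/press0.png",v)
E
```

```text
cam centre [ 0.392 -0.093  1.164]
472.5 [545. 458.] ctr [ 0.1784 -0.4118  0.013 ] sides [0.0309, 0.0666] ang [-0.22, -1.718]
1204.5 [337. 448.] ctr [ 0.1958 -0.0377  0.013 ] sides [0.2118, 0.0702] ang [-1.573, 3.109]
3003.5 [206. 264.] ctr [0.5439 0.2157 0.013 ] sides [0.2323, 0.095] ang [-1.533, -3.076]
843.0 [404. 260.] ctr [ 0.5427 -0.1736  0.013 ] sides [0.0418, 0.1247] ang [-0.704, -2.294]
2956.5 [204. 153.] ctr [0.771  0.2245 0.013 ] sides [0.199, 0.0755] ang [-1.503, -3.036]
grip ((405.09014892578125, 257.9918212890625), (21.638233184814453, 10.627060890197754), 39.80556869506836) [[ 0.5414 -0.1732  0.05  ]]
```

View pics/press0.png

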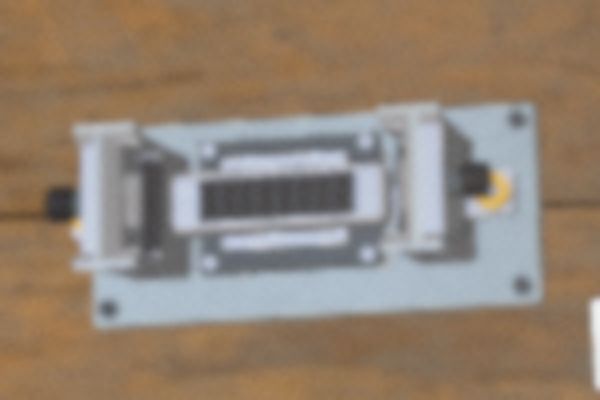

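Plate size measures 42 x 125 mm, close to the given 44 x 128, with its centre at (0.542,-0.173). The crop shows the press base's right end and front edge clearly. I'll hover over the plate first.

```bash
cat >> h.py <<'E'
def rel(pos,psi):
    "shift and turn fractions to a downward pose with tool y at world angle psi"
    s=bot.read_state();R0=R.from_rotvec(s["tcp_rot"])
    y=np.array([np.cos(psi),np.sin(psi),0]);z=np.array([0,0,-1.]);T=R.from_matrix(np.c_[np.cross(y,z),y,z])
    d=R0.inv().apply(np.array(pos)-s["tool_pos"]);r=(R0.inv()*T).as_rotvec()
    print("shift mm",(d*1000).round(1),"turn deg",np.degrees(r).round(2),"frac",(d/.6).round(4).tolist(),(r/np.pi).round(4).tolist(),"rows",np.linalg.norm(d)/.05,np.degrees(np.linalg.norm(r))/8.59)
E
python3 - <<'E'
from h import *
rel([.541,-.173,.22],-.715); rel([.45,.08,.26],-.1)
c=cam("top")
q=np.array([[95,327],[540,300],[533,103]])/4+[130,210]
P=cast(c,q-.4,.012)[:,:2];print(P.round(4),np.linalg.norm(np.diff(P,axis=0),axis=1), "ctr",(P[0]+P[2])/2,"yaw",np.arctan2(*(P[0]-P[1])[[1,0]])-np.pi/2,np.arctan2(*(P[2]-P[1])[[1,0]]))
E
```

```text
shift mm [-565.8 -624.2   36.3] turn deg [-9.0000e-02  1.1000e-01  1.0817e+02] frac [-0.9431, -1.0404, 0.0605] [-0.0005, 0.0006, 0.601] rows 16.865935197174405 12.593057932324964
shift mm [-383.9 -426.3   -4.1] turn deg [-1.000e-01  7.000e-02  7.294e+01] frac [-0.6399, -0.7105, -0.0068] [-0.0006, 0.0004, 0.4052] rows 11.474572540441976 8.490977916014588
[[0.491  0.3194]
 [0.5002 0.098 ]
 [0.5978 0.1019]] [0.22161973 0.09774103] ctr [0.54441084 0.2106254 ] yaw 0.04144859209372087 0.04006228882460535
```

>>> {"name": "play_rows", "arguments": {"commands": [[[-0.64,-0.71,0,0,0,0.405,-1],[-0.64,-0.71,0,0,0,0.405,-1],[-0.64,-0.71,0,0,0,0.405,-1],[-0.64,-0.71,0,0,0,0.405,-1],[-0.64,-0.71,0,0,0,0.405,-1],[-0.64,-0.71,0,0,0,0.405,-1],[-0.64,-0.71,0,0,0,0.405,-1],[-0.64,-0.71,0,0,0,0.405,-1]]]}}

```text
time: 0.9
tool_pos: [0.3932, 0.2426, 0.256]
tcp_rot: [2.257, 2.185, -0.0]
wrist_force: [0.2, 0.1, -0.5]
width: 1.0
grip_force: 0.0
```

```bash
python3 - <<'E'
from h import *
print(fmt(bot.read_state()));rel([.541,-.173,.22],-.715)
cv2.imwrite("pics/w0.png",bot.read_camera("wrist"));p=bot.camera_params("wrist");print(p)
E
```

```text
{'time': 0.9, 'tool_pos': [0.3932, 0.2426, 0.256], 'tcp_rot': [2.2573, 2.1848, -0.0003], 'wrist_force': [0.2463, 0.1474, -0.5162], 'torque': [0.0259, -0.0482, -0.006], 'q': [0.499, -0.1482, 2.0391, -0.0001, 1.2508, 0.5317], 'width': 1.0004, 'grip_force': 0.0}
shift mm [-410.6  161.3   36. ] turn deg [0.00e+00 1.00e-02 3.91e+01] frac [-0.6843, 0.2688, 0.0601] [0.0, 0.0001, 0.2172] rows 8.851346866694998 4.551478960083612
{'fov_y': 66.51592782794026, 'cx': 318.8847104008387, 'cy': 245.43741707226042, 'rvec': array([-2.82081737,  0.0599511 ,  0.00759857]), 'tvec': array([-0.38507619,  0.19857444,  0.45844117])}
```

>>> {"name": "play_rows", "arguments": {"commands": [[[-0.684,0.269,0.06,0,0,0.217,-1],[-0.684,0.269,0.06,0,0,0.217,-1],[-0.684,0.269,0.06,0,0,0.217,-1],[-0.684,0.269,0.06,0,0,0.217,-1],[-0.684,0.269,0.06,0,0,0.217,-1],[-0.684,0.269,0.06,0,0,0.217,-1],[-0.684,0.269,0.06,0,0,0.217,-1],[-0.684,0.269,0.06,0,0,0.217,-1]]]}}

```text
time: 1.75
tool_pos: [0.5293, -0.132, 0.2232]
tcp_rot: [-2.854, -1.313, 0.0]
wrist_force: [0.1, 1.1, 0.0]
width: 1.0
grip_force: 0.0
```

```bash
python3 - <<'E'
from h import *
print(fmt(bot.read_state()));rel([.541,-.173,.22],-.715)
c=cam("wrist");im=bot.read_camera("wrist");cv2.imwrite("pics/w1.png",im);print("cam",(-c[1].T@c[2]).round(3))
E
```

```text
{'time': 1.75, 'tool_pos': [0.5293, -0.132, 0.2232], 'tcp_rot': [-2.8537, -1.3127, 0.0002], 'wrist_force': [0.1287, 1.0623, 0.0251], 'torque': [-0.0237, 0.0219, 0.0633], 'q': [-0.2902, 0.0435, 1.9189, 0.0003, 1.1796, 0.4182], 'width': 1.0001, 'grip_force': 0.0}
shift mm [-23.5  35.6   3.2] turn deg [-0.03 -0.01  0.37] frac [-0.0392, 0.0593, 0.0053] [-0.0002, -0.0, 0.0021] rows 0.8554048225341083 0.04340846927068404
cam [ 0.581 -0.072  0.341]
```

View pics/w1.png

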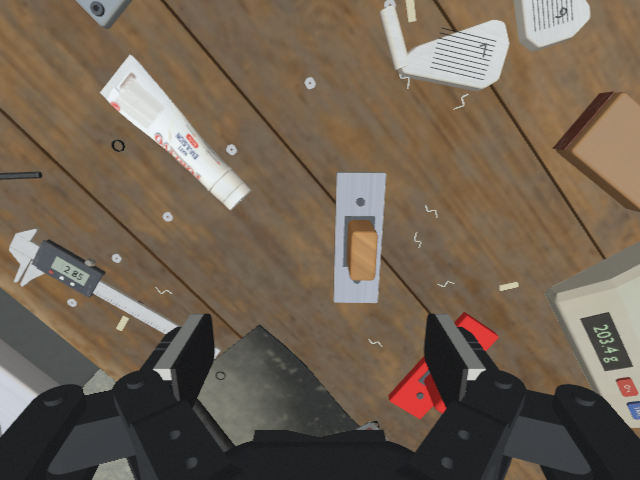

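View pics/w0.png

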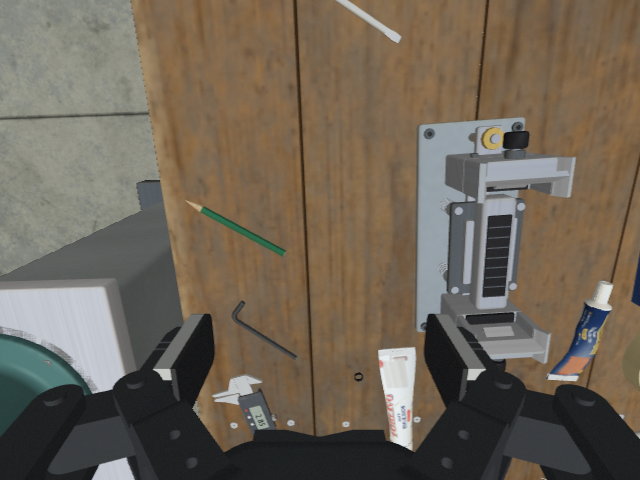

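w1 shows the plate squarely, with steel corners near (337,173), (386,173), (379,303) and (334,303) and the grip top near (365,235). w0 shows the press at right: base corners near (418,125), (525,118) and (416,331), black insert at (497,256).

```bash
python3 - <<'E'
from h import *
c=cam("wrist");im=cv2.imread("pics/w1.png");hsv=cv2.cvtColor(im,cv2.COLOR_BGR2HSV)
m=np.zeros(im.shape[:2],np.uint8);m[150:315,310:405]=cv2.inRange(hsv,(100,15,80),(130,90,255))[150:315,310:405]
m=cv2.morphologyEx(m,cv2.MORPH_OPEN,np.ones((3,3)))
pts=cv2.findNonZero(m).reshape(-1,2)
def box(uv,z):
    P=cast(c,uv,z)[:,:2];r=cv2.minAreaRect((P*1000).astype(np.float32));b=cv2.boxPoints(r)
    print(np.round(r[0],1),np.round(r[1],1),[round(float(np.arctan2(*(b[i+1]-b[i])[::-1])),4) for i in(0,1)])
box(pts,.013)
g=np.zeros_like(m);g[205:290,335:390]=cv2.inRange(hsv,(8,110,60),(22,255,255))[205:290,335:390]
# top face: brighter
V=hsv[...,2];print("grip px",cv2.boundingRect(g),[V[r,362] for r in range(212,286,4)])
gt=cv2.bitwise_and(g,cv2.inRange(V,175,255));
box(cv2.findNonZero(g).reshape(-1,2),.057);box(cv2.findNonZero(gt).reshape(-1,2),.057)
E
```

```text
[ 544.  -181.2] [125.9  42.1] [-0.7219, 0.8489]
grip px (347, 220, 43, 60) [np.uint8(189), np.uint8(110), np.uint8(108), np.uint8(111), np.uint8(114), np.uint8(170), np.uint8(195), np.uint8(187), np.uint8(176), np.uint8(181), np.uint8(184), np.uint8(189), np.uint8(181), np.uint8(178), np.uint8(169), np.uint8(174), np.uint8(175), np.uint8(170), np.uint8(193)]
[ 551.  -178.6] [51.5 34.9] [-0.6867, 0.8841]
[ 544.9 -179.6] [40.2 19.2] [-0.7257, 0.8451]
```

The arm was still settling when that pose was read, which explains the 7 mm disagreement with the top view. I'll settle lower and look again.

>>> {"name": "play_rows", "arguments": {"commands": [[[-0.039,0.059,0.005,0,0,0.002,-1],[-0.039,0.059,0.005,0,0,0.002,-1],[-0.039,0.059,0.005,0,0,0.002,-1],[-0.039,0.059,0.005,0,0,0.002,-1]]]}}

```text
time: 2.2
tool_pos: [0.5404, -0.17, 0.2203]
tcp_rot: [-2.857, -1.304, 0.001]
wrist_force: [-0.6, -0.4, 0.4]
width: 0.999
grip_force: 0.0
```

```bash
python3 - <<'E'
from h import *
print(fmt(bot.read_state()))
c=cam("wrist");im=bot.read_camera("wrist");cv2.imwrite("pics/w2.png",im);hsv=cv2.cvtColor(im,cv2.COLOR_BGR2HSV)
x,y=proj(c,[.543,-.175,.013])[0].astype(int);print(x,y)
def win(m,hx,hy):
    o=np.zeros_like(m);o[y-hy:y+hy,x-hx:x+hx]=m[y-hy:y+hy,x-hx:x+hx];return cv2.findNonZero(cv2.morphologyEx(o,cv2.MORPH_OPEN,np.ones((3,3)))).reshape(-1,2)
def box(uv,z):
    P=cast(c,uv,z)[:,:2];r=cv2.minAreaRect((P*1000).astype(np.float32));b=cv2.boxPoints(r)
    print(np.round(r[0],1),np.round(r[1],1),[round(float(np.arctan2(*(b[i+1]-b[i])[::-1])),4) for i in(0,1)])
box(win(cv2.inRange(hsv,(100,15,80),(130,90,255)),48,85),.013)
box(win(cv2.inRange(hsv,(8,110,165),(22,255,255)),20,45),.057)
E
```

```text
{'time': 2.2, 'tool_pos': [0.5404, -0.17, 0.2203], 'tcp_rot': [-2.8569, -1.3041, 0.0009], 'wrist_force': [-0.6252, -0.4074, 0.43], 'torque': [-0.0515, 0.0686, -0.0311], 'q': [-0.349, 0.0863, 1.879, 0.0004, 1.1776, 0.3652], 'width': 0.9989, 'grip_force': 0.0}
325 220
[ 541.5 -173.5] [125.6  41.9] [-0.7196, 0.8512]
[ 542.3 -172.4] [41.5 19.8] [-0.7208, 0.85]
```

```bash
python3 - <<'E'
from h import *
s=bot.read_state();print(fmt(s));rel([.542,-.173,.044],-.720);rel([.542,-.173,.08],-.720)
E
```

```text
{'time': 2.25, 'tool_pos': [0.5404, -0.1698, 0.2205], 'tcp_rot': [-2.8569, -1.3049, 0.0005], 'wrist_force': [0.136, -0.1011, -0.054], 'torque': [0.0137, -0.0029, -0.0129], 'q': [-0.3486, 0.0858, 1.879, 0.0004, 1.1775, 0.3652], 'width': 0.9966, 'grip_force': 0.0}
shift mm [ -1.4   3.5 176.5] turn deg [-0.05 -0.    0.35] frac [-0.0023, 0.0058, 0.2942] [-0.0003, -0.0, 0.002] rows 3.5313446126581405 0.04141124480332169
shift mm [ -1.4   3.4 140.5] turn deg [-0.05 -0.    0.35] frac [-0.0023, 0.0057, 0.2342] [-0.0003, -0.0, 0.002] rows 2.811532192501297 0.04141124480332169
```

>>> {"name": "play_rows", "arguments": {"commands": [[[-0.0023,0.0057,0.07,0,0,0.002,-1],[-0.0023,0.0057,0.14,0,0,0.002,-1],[-0.0023,0.0057,0.19,0,0,0.002,-1],[-0.0023,0.0057,0.19,0,0,0.002,-1],[-0.0023,0.0057,0.19,0,0,0.002,-1]]]}}

```text
time: 2.75
tool_pos: [0.5423, -0.1732, 0.107]
tcp_rot: [-2.861, -1.296, 0.001]
wrist_force: [0.8, -0.1, 0.5]
width: 1.001
grip_force: 0.0
```

```bash
python3 - <<'E'
from h import *
s=bot.read_state();print(fmt(s));rel([.542,-.173,.044],-.720)
E
```

```text
{'time': 2.75, 'tool_pos': [0.5423, -0.1732, 0.107], 'tcp_rot': [-2.8609, -1.2964, 0.0009], 'wrist_force': [0.8425, -0.1454, 0.5355], 'torque': [0.0392, 0.0051, 0.0424], 'q': [-0.353, 0.2051, 1.9711, 0.0001, 0.9662, 0.3668], 'width': 1.0007, 'grip_force': 0.0}
shift mm [-0.  -0.3 63. ] turn deg [-0.05  0.01  0.01] frac [-0.0, -0.0006, 0.105] [-0.0003, 0.0001, 0.0] rows 1.259820201298722 0.005921754490115419
```

>>> {"name": "play_rows", "arguments": {"commands": [[[0,0,0.06,0,0,0,-1],[0,0,0.105,0,0,0,-1],[0,0,0.105,0,0,0,-1],[0,0,0.105,0,0,0,-1],[0,0,0.105,0,0,0,0.2],[0,0,0.105,0,0,0,0.6],[0,0,0.105,0,0,0,1],[0,0,0.105,0,0,0,1]]], "force": 60}}

```text
time: 3.55
tool_pos: [0.543, -0.1745, 0.0446]
tcp_rot: [2.862, 1.294, 0.002]
wrist_force: [-0.4, -0.1, -0.1]
width: 0.331
grip_force: 0.0
```

>>> {"name": "play_rows", "arguments": {"commands": [[[0,0,0,0,0,0,1],[0,0,0,0,0,0,1],[0,0,0,0,0,0,1],[0,0,0,0,0,0,1]]]}}

```text
time: 3.95
tool_pos: [0.5431, -0.1745, 0.0445]
tcp_rot: [2.862, 1.294, 0.001]
wrist_force: [-1.1, 0.3, 5.9]
width: 0.25
grip_force: 60.2
```

>>> {"name": "play_rows", "arguments": {"commands": [[[0,0,-0.02,0,0,0,1],[0,0,-0.07,0,0,0,1],[0,0,-0.14,0,0,0,1],[0,0,-0.21,0,0,0,1],[0,0,-0.26,0,0,0,1],[0,0,-0.26,0,0,0,1],[0,0,-0.26,0,0,0,1]]]}}

```text
time: 4.65
tool_pos: [0.5423, -0.1742, 0.1999]
tcp_rot: [2.862, 1.295, 0.001]
wrist_force: [-0.4, 0.6, -2.7]
width: 0.251
grip_force: 59.5
```

```bash
python3 - <<'E'
from h import *
print(fmt(bot.read_state()));c=cam("wrist");im=bot.read_camera("wrist");cv2.imwrite("pics/w3.png",im)
cv2.imwrite("pics/s3.png",bot.read_camera("scene"));rel([.5444,.2106,.215],.041);rel([.50,.01,.215],-.3)
E
```

```text
{'time': 4.65, 'tool_pos': [0.5423, -0.1742, 0.1999], 'tcp_rot': [2.862, 1.2945, 0.0006], 'wrist_force': [-0.4407, 0.5645, -2.6542], 'torque': [-0.0003, 0.0445, 0.0459], 'q': [-0.3545, 0.108, 1.8946, -0.0, 1.1385, 0.3667], 'width': 0.2506, 'grip_force': 59.5239}
shift mm [ 291.  -251.1  -17.2] turn deg [ -0.26  -0.   -43.68] frac [0.4849, -0.4184, -0.0286] [-0.0015, -0.0, -0.2426] rows 7.693592250388597 5.084700703044763
shift mm [ 111.  -151.9  -17.3] turn deg [ -0.25   0.04 -24.14] frac [0.185, -0.2532, -0.0288] [-0.0014, 0.0002, -0.1341] rows 3.778976930976036 2.810284310015485
```

View pics/w3.png

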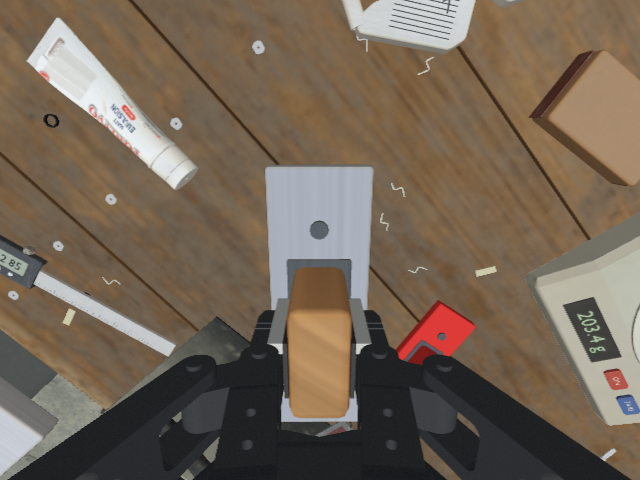

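The plate is held by its grip and hangs straight. The far edge of its steel runs from (266,167) to (372,167), the near edge is at row ~422, and the hole is at (319,230).

```bash
python3 - <<'E'
from h import *
c=cam("wrist");s=bot.read_state();R0=R.from_rotvec(s["tcp_rot"]);im=cv2.imread("pics/w3.png")
hsv=cv2.cvtColor(im,cv2.COLOR_BGR2HSV);m=cv2.inRange(hsv,(105,15,120),(130,70,255));m[:150]=0;m[:,:250]=0;m[:,385:]=0
e=[]
for r in(172,185,200,220,240): 
    x=np.where(m[r])[0];e.append((r,x.min(),x.max()+1))
print(e,"far rows",[np.where(m[:250,k])[0].min() for k in(275,300,340,365)],"near",[np.where(m[400:,k])[0].max()+400 for k in(290,300,350)if m[400:,k].any()])
fr=np.mean([np.where(m[:250,k])[0].min() for k in(275,300,340,365)]);nr=max([np.where(m[400:,k])[0].max()+401 for k in(290,300,345)if m[400:,k].any()]or[422])
for z in(.1665,.1685,.1705):
    L=np.array([cast(c,[[a,r]],z)[0] for r,a,b in e]);Q=np.array([cast(c,[[b,r]],z)[0] for r,a,b in e]);F=cast(c,[[319,fr],[319,nr]],z)
    t=lambda X:R0.inv().apply(X-s["tool_pos"])*1000
    print(z,"L",t(L)[[0,-1]].round(1).tolist(),"R",t(Q)[[0,-1]].round(1).tolist(),"far/near",t(F).round(1).tolist())
print("cam in tool",R0.inv().apply(-c[1].T@c[2]-s["tool_pos"]))
E
```

```text
[(172, np.int64(267), np.int64(372)), (185, np.int64(268), np.int64(371)), (200, np.int64(268), np.int64(370)), (220, np.int64(269), np.int64(370)), (240, np.int64(270), np.int64(368))] far rows [np.int64(169), np.int64(169), np.int64(169), np.int64(169)] near [np.int64(420), np.int64(420), np.int64(420)]
0.1665 L [[61.9, -21.2, 30.7], [33.3, -21.2, 30.8]] R [[61.9, 20.9, 30.6], [33.4, 20.5, 30.6]] far/near [[63.1, -0.3, 30.7], [-62.6, -0.3, 30.9]]
0.1685 L [[62.1, -20.9, 28.7], [33.9, -20.9, 28.8]] R [[62.1, 20.6, 28.6], [34.0, 20.2, 28.6]] far/near [[63.3, -0.3, 28.7], [-60.7, -0.3, 28.9]]
0.1705 L [[62.3, -20.6, 26.7], [34.6, -20.6, 26.8]] R [[62.4, 20.3, 26.6], [34.6, 19.9, 26.6]] far/near [[63.5, -0.3, 26.7], [-58.8, -0.3, 26.9]]
cam in tool [ 0.07917197 -0.00034886 -0.11793098]
```

```bash
python3 - <<'E'
from h import *
print(fmt(bot.read_state()));rel([.41,.225,.25],.041)
E
```

```text
{'time': 4.75, 'tool_pos': [0.5407, -0.1737, 0.1973], 'tcp_rot': [-2.8596, -1.2933, 0.005], 'wrist_force': [0.0779, 0.895, -3.186], 'torque': [0.0428, 0.0099, -0.0297], 'q': [-0.3546, 0.1103, 1.8972, -0.0, 1.1386, 0.3667], 'width': 0.2469, 'grip_force': 59.5071}
shift mm [ 213.  -361.6  -51.6] turn deg [ -0.26  -0.   -43.68] frac [0.3549, -0.6027, -0.086] [-0.0015, -0.0, -0.2426] rows 8.456828087605853 5.084700703044763
```

>>> {"name": "play_rows", "arguments": {"commands": [[[0.355,-0.603,-0.086,-0.0015,0,-0.243,1],[0.355,-0.603,-0.086,-0.0015,0,-0.243,1],[0.355,-0.603,-0.086,-0.0015,0,-0.243,1],[0.355,-0.603,-0.086,-0.0015,0,-0.243,1],[0.355,-0.603,-0.086,-0.0015,0,-0.243,1],[0.355,-0.603,-0.086,-0.0015,0,-0.243,1],[0.355,-0.603,-0.086,-0.0015,0,-0.243,1],[0.355,-0.603,-0.086,-0.0015,0,-0.243,1]]]}}

```text
time: 5.55
tool_pos: [0.4162, 0.204, 0.2462]
tcp_rot: [2.173, 2.266, -0.003]
wrist_force: [2.0, 0.4, -2.8]
width: 0.25
grip_force: 59.9
```

>>> {"name": "play_rows", "arguments": {"commands": [[[0,0,0,0,0,0,1],[0,0,0,0,0,0,1],[0,0,0,0,0,0,1],[0,0,0,0,0,0,1]]]}}

```text
time: 5.95
tool_pos: [0.4185, 0.2014, 0.2473]
tcp_rot: [2.174, 2.263, -0.001]
wrist_force: [0.5, -0.3, -2.5]
width: 0.247
grip_force: 60.0
```

```bash
python3 - <<'E'
from h import *
import pickle
out=[]
for k in range(2):
    s=bot.read_state();c=cam("wrist");im=bot.read_camera("wrist");out.append((s,c,im));print(fmt(s),(-c[1].T@c[2]).round(4))
pickle.dump(out,open("w4.pkl","wb"))
cv2.imwrite("pics/w4.png",cv2.resize(im[90:390,290:640],None,fx=2,fy=2,interpolation=2))
E
```

```text
{'time': 5.95, 'tool_pos': [0.4185, 0.2014, 0.2473], 'tcp_rot': [2.1741, 2.2628, -0.0006], 'wrist_force': [0.4797, -0.2617, -2.5148], 'torque': [-0.0035, 0.0198, -0.0039], 'q': [0.3973, -0.1377, 2.0463, -0.0037, 1.232, 0.3586], 'width': 0.2472, 'grip_force': 60.0183} [0.4148 0.2811 0.365 ]
{'time': 6.0, 'tool_pos': [0.4187, 0.2014, 0.2476], 'tcp_rot': [2.1744, 2.2623, 0.0002], 'wrist_force': [-0.5518, 0.3498, -2.3613], 'torque': [0.0692, 0.0378, 0.0094], 'q': [0.3971, -0.1379, 2.0459, -0.0036, 1.232, 0.3587], 'width': 0.252, 'grip_force': 60.0182} [0.4149 0.2811 0.3653]
```

View pics/w4.png

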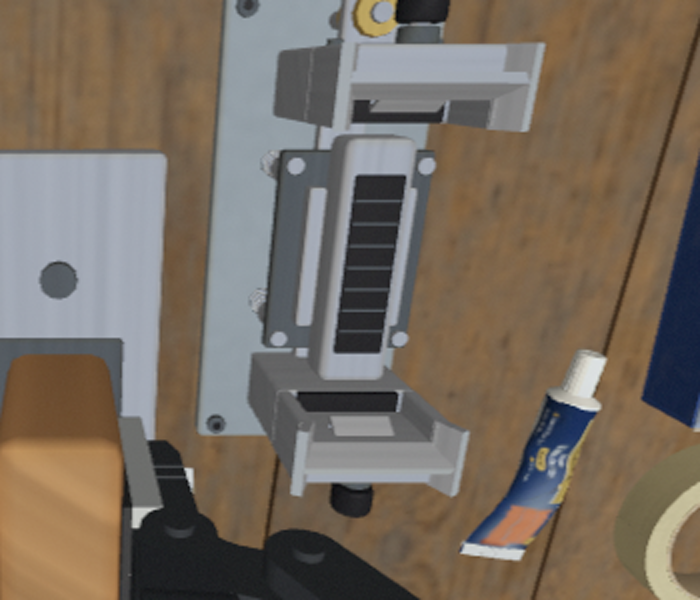

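The crop (offset 290,90, scale 2) shows the whole press. The insert corners are at about (357,175), (408,175), (382,353) and (333,352), the base's left edge runs from (223,0) to (198,432), and both towers are clear.

```bash
python3 - <<'E'
from h import *
import pickle
s,c,im=pickle.load(open("w4.pkl","rb"))[0]
o=lambda a:np.array(a,float)/2+[290,90]-.25
V=cv2.cvtColor(im,cv2.COLOR_BGR2GRAY);m=np.zeros_like(V);m[172:270,452:500]=(V[172:270,452:500]<75)*255
m=cv2.morphologyEx(m,cv2.MORPH_CLOSE,np.ones((5,5)))
x=max(cv2.findContours(m,cv2.RETR_EXTERNAL,cv2.CHAIN_APPROX_NONE)[0],key=cv2.contourArea).reshape(-1,2)
def box(uv,z,n):
    P=cast(c,uv,z)[:,:2];r=cv2.minAreaRect((P*1000).astype(np.float32));b=cv2.boxPoints(r)
    print(n,np.round(r[0],1),np.round(r[1],1),[round(float(np.arctan2(*(b[i+1]-b[i])[::-1])),4) for i in(0,1)])
box(x,.08,"insert mask");box(o([[357,175],[408,175],[382,353],[333,352]]),.08,"insert eye")
E_=cast(c,o([[198,433],[221,40],[208,260]]),.012);print("base",E_.round(4))
y=E_[1]-E_[0];yaw=np.arctan2(y[1],y[0])-np.pi/2;ex=np.array([np.cos(yaw),np.sin(yaw)]);ey=np.array([-ex[1],ex[0]])
print("yaw",yaw,"centre",E_[0,:2]+.05*ex+.112*ey)
# tower outer rim corners (top): top tower front (335,125)?(545,43); bottom tower (292,495),(462,495)
for z in(.098,.105,.113):
    T=cast(c,o([[292,493],[458,495],[357,43],[545,43],[530,130]]),z);print(z,T[:,:2].round(4).tolist(),"w",np.linalg.norm(T[1]-T[0]),np.linalg.norm(T[3]-T[2]))
E
```

```text
insert mask [543.3 211.6] [19.3 72.1] [-1.5327, 0.0381]
insert eye [543.3 211.3] [20.5 73.8] [-1.5308, 0.04]
base [[0.4979 0.0999 0.012 ]
 [0.4885 0.2977 0.012 ]
 [0.4933 0.1953 0.012 ]]
yaw 0.04708234373706244 centre [0.54252767 0.21410555]
0.098 [[0.5197, 0.1177], [0.5893, 0.1195], [0.5173, 0.2945], [0.5818, 0.2971], [0.5836, 0.2681]] w 0.06966650461786138 0.06455384898856696
0.105 [[0.5169, 0.122], [0.5847, 0.1237], [0.5146, 0.2942], [0.5774, 0.2967], [0.5792, 0.2685]] w 0.06783981971722784 0.06286122005774855
0.113 [[0.5138, 0.1269], [0.5795, 0.1286], [0.5115, 0.2938], [0.5724, 0.2962], [0.5742, 0.2689]] w 0.06575217983078958 0.060926786993955935
```

```bash
python3 - <<'E'
from h import *
rel([.5439,.2107,.20],.040)
E
```

```text
shift mm [  4.4 125.2  48.3] turn deg [ 0.18  0.13 -0.03] frac [0.0073, 0.2087, 0.0805] [0.001, 0.0007, -0.0002] rows 2.6850177214222035 0.026518144037947486
```

>>> {"name": "play_rows", "arguments": {"commands": [[[0.0024,0.07,0.027,0,0,0,1],[0.005,0.14,0.054,0.001,0.001,0,1],[0.0073,0.2087,0.0805,0.001,0.001,0,1],[0.0073,0.2087,0.0805,0.001,0.001,0,1],[0.0073,0.2087,0.0805,0.001,0.001,0,1],[0.0073,0.2087,0.0805,0.001,0.001,0,1],[0.0073,0.2087,0.0805,0.001,0.001,0,1],[0.0073,0.2087,0.0805,0.001,0.001,0,1]]]}}

```text
time: 6.85
tool_pos: [0.5433, 0.2125, 0.2021]
tcp_rot: [2.173, 2.268, 0.006]
wrist_force: [0.2, 0.3, -2.3]
width: 0.249
grip_force: 60.5
```

```bash
python3 - <<'E'
from h import *
import pickle
o=[]
for k in range(3):
    s=bot.read_state();c=cam("wrist");im=bot.read_camera("wrist");print(fmt(s));o.append((s,c,im))
pickle.dump(o,open("w5.pkl","wb"));cv2.imwrite("pics/w5.png",im)
rel([.5439,.2107,.165],.040)
E
```

```text
{'time': 6.85, 'tool_pos': [0.5433, 0.2125, 0.2021], 'tcp_rot': [2.1735, 2.2675, 0.0057], 'wrist_force': [0.1975, 0.2906, -2.2675], 'torque': [-0.0087, -0.0141, -0.0414], 'q': [0.3296, 0.1301, 1.8656, 0.0012, 1.1424, 0.2868], 'width': 0.2489, 'grip_force': 60.5261}
{'time': 6.9, 'tool_pos': [0.5433, 0.2126, 0.202], 'tcp_rot': [2.1733, 2.2677, 0.0056], 'wrist_force': [0.4538, 0.9927, -2.9371], 'torque': [-0.0028, 0.0402, -0.0014], 'q': [0.3297, 0.1303, 1.8655, 0.0012, 1.1424, 0.2867], 'width': 0.2484, 'grip_force': 60.5257}
{'time': 6.95, 'tool_pos': [0.5434, 0.2126, 0.2019], 'tcp_rot': [2.1733, 2.2678, 0.0053], 'wrist_force': [0.1029, 0.3041, -2.7856], 'torque': [-0.0345, 0.0016, -0.0496], 'q': [0.3297, 0.1306, 1.8654, 0.0012, 1.1423, 0.2867], 'width': 0.2477, 'grip_force': 60.5261}
shift mm [-2.1  0.3 36.7] turn deg [ 0.15 -0.11  0.14] frac [-0.0034, 0.0005, 0.0612] [0.0008, -0.0006, 0.0008] rows 0.7350631545358144 0.02711115546378247
```

View pics/w5.png

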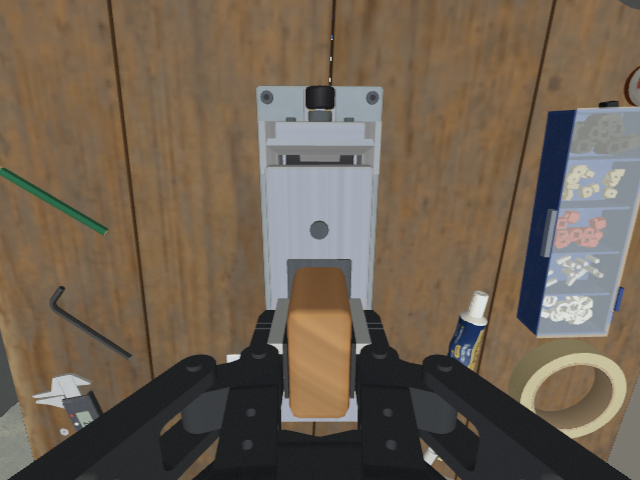

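Plate looks square over the press, with the +y tower visible behind its far edge. I'll check the offset numerically.

```bash
python3 - <<'E'
from h import *
import pickle
s,c,im=pickle.load(open("w5.pkl","rb"))[2]
g=cv2.cvtColor(im,cv2.COLOR_BGR2GRAY).astype(float)
def edges(p,o,k=5):
    d=np.gradient(cv2.GaussianBlur(p.reshape(1,-1),(3,1),0).ravel());i=[j for j in range(1,len(d)-1) if abs(d[j])>k and abs(d[j])>=abs(d[j-1]) and abs(d[j])>abs(d[j+1])]
    return [(o+j,round(float(d[j]))) for j in i]
for r0,r1 in((90,95),(104,108),(126,136),(142,145),(180,200)): print(r0,edges(g[r0:r1,250:392].mean(0),250))
print("rows",edges(g[80:180,280:300].mean(1),80),edges(g[80:180,345:358].mean(1),80))
ex=np.array([np.cos(.04),np.sin(.04)]);ey=np.array([-ex[1],ex[0]])
P=cast(c,[[257.5,92],[383,92],[320,86.5]],.012);o=np.array([.5437,.2112])
print("base L,R,end in press frame",[( (p[:2]-o)@ex*1e3,(p[:2]-o)@ey*1e3) for p in P])
# averages of plate position
tp=s["tool_pos"];R0=R.from_rotvec(s["tcp_rot"]);print(R0.as_matrix().round(4))
E
```

```text
90 [(256, 19), (261, -15), (271, 13), (305, -47), (335, 40), (367, -13), (377, 14), (382, -15)]
104 [(257, 18), (306, -39), (334, 40), (369, -5), (382, -21)]
126 [(258, 23), (265, -11), (275, 13), (364, -12), (375, 11), (381, -23)]
142 [(258, 18), (380, -23)]
180 [(260, 17), (267, 6), (371, -8), (377, -16)]
rows [(86, 18), (117, -13), (122, 19), (145, -17), (154, -16), (166, 27)] [(86, 20), (117, -18), (122, 23), (145, -17), (155, -14), (166, 26)]
base L,R,end in press frame [(np.float64(-48.12589343624633), np.float64(106.81269383574045)), (np.float64(49.627718952383084), np.float64(107.10479685031854)), (np.float64(0.5209271225015442), np.float64(110.90638491274406))]
[[-0.0425  0.9991  0.0027]
 [ 0.9991  0.0425  0.0021]
 [ 0.002   0.0028 -1.    ]]
```

>>> {"name": "play_rows", "arguments": {"commands": [[[-0.0038,0.0007,0,0.0008,-0.0006,0.0005,1],[-0.0038,0.0007,0.03,0.0008,-0.0006,0.0005,1],[-0.0038,0.0007,0.0615,0.0008,-0.0006,0.0005,1],[-0.0038,0.0007,0.0615,0.0008,-0.0006,0.0005,1],[-0.0038,0.0007,0.0615,0.0008,-0.0006,0.0005,1],[-0.0038,0.0007,0.0615,0.0008,-0.0006,0.0005,1],[-0.0038,0.0007,0.0615,0.0008,-0.0006,0.0005,1]]]}}

```text
time: 7.7
tool_pos: [0.5451, 0.2106, 0.1652]
tcp_rot: [2.176, 2.266, 0.001]
wrist_force: [-0.5, -0.3, -3.1]
width: 0.245
grip_force: 60.5
```

```bash
python3 - <<'E'
from h import *
print(fmt(bot.read_state()));rel([.5441,.2104,.135],.040)
E
```

```text
{'time': 7.7, 'tool_pos': [0.5451, 0.2106, 0.1652], 'tcp_rot': [2.1755, 2.2658, 0.001], 'wrist_force': [-0.4823, -0.3216, -3.0867], 'torque': [-0.0127, -0.0228, -0.0061], 'q': [0.3261, 0.1672, 1.8957, -0.0001, 1.0779, 0.2855], 'width': 0.2452, 'grip_force': 60.464}
shift mm [-0.1 -1.  30.2] turn deg [ 0.04 -0.01  0.04] frac [-0.0002, -0.0017, 0.0504] [0.0002, -0.0, 0.0002] rows 0.604588375700684 0.006749652980961172
```

>>> {"name": "play_rows", "arguments": {"commands": [[[0,-0.001,0.005,0,0,0,1],[0,-0.001,0.01,0,0,0,1],[0,-0.001,0.015,0,0,0,1],[0,-0.001,0.02,0,0,0,1],[0,-0.001,0.025,0,0,0,1],[0,-0.001,0.03,0,0,0,1],[0,-0.001,0.034,0,0,0,1],[0,-0.001,0.034,0,0,0,1]]]}}

```text
time: 8.5
tool_pos: [0.5433, 0.2101, 0.1429]
tcp_rot: [-2.175, -2.265, 0.003]
wrist_force: [-0.5, -0.3, -2.0]
width: 0.248
grip_force: 60.5
```

>>> {"name": "play_rows", "arguments": {"commands": [[[0,0,0.004,0,0,0,1],[0,0,0.008,0,0,0,1],[0,0,0.012,0,0,0,1],[0,0,0.016,0,0,0,1],[0,0,0.02,0,0,0,1],[0,0,0.022,0,0,0,1],[0,0,0.022,0,0,0,1]]]}}

```text
time: 9.2
tool_pos: [0.5448, 0.2107, 0.1319]
tcp_rot: [2.175, 2.266, 0.002]
wrist_force: [-1.4, 0.2, 5.3]
width: 0.249
grip_force: 61.8
```

>>> {"name": "play_rows", "arguments": {"commands": [[[0,0,0.0015,0,0,0,1],[0,0,0.003,0,0,0,1],[0,0,0.003,0,0,0,1]]]}}

```text
time: 9.5
tool_pos: [0.5447, 0.2105, 0.1292]
tcp_rot: [2.175, 2.265, 0.002]
wrist_force: [0.9, 0.6, 1.2]
width: 0.247
grip_force: 60.9
```

```bash
python3 - <<'E'
from h import *
print(fmt(bot.read_state()))
E
```

```text
{'time': 9.5, 'tool_pos': [0.5447, 0.2105, 0.1292], 'tcp_rot': [2.1753, 2.2654, 0.0017], 'wrist_force': [0.8644, 0.6094, 1.1525], 'torque': [0.0964, -0.3465, -0.0095], 'q': [0.3262, 0.2037, 1.9257, -0.0003, 1.0108, 0.2858], 'width': 0.2474, 'grip_force': 60.9176}
```

>>> {"name": "play_rows", "arguments": {"commands": [[[0,0,0.0015,0,0,0,1],[0,0,0.003,0,0,0,1],[0,0,0.0045,0,0,0,1],[0,0,0.006,0,0,0,1],[0,0,0.006,0,0,0,1]]]}}

```text
time: 10.0
tool_pos: [0.5434, 0.2102, 0.1245]
tcp_rot: [-2.175, -2.265, 0.003]
wrist_force: [0.9, 0.8, 0.4]
width: 0.253
grip_force: 61.0
```

>>> {"name": "play_rows", "arguments": {"commands": [[[0,0,0.0015,0,0,0,1],[0,0,0.003,0,0,0,1],[0,0,0.003,0,0,0,1]]]}}

```text
time: 10.3
tool_pos: [0.5435, 0.2102, 0.123]
tcp_rot: [-2.175, -2.265, 0.002]
wrist_force: [0.1, 0.6, 2.1]
width: 0.245
grip_force: 61.1
```

>>> {"name": "play_rows", "arguments": {"commands": [[[0,0,0.0015,0,0,0,1],[0,0,0.003,0,0,0,1],[0,0,0.003,0,0,0,1]]]}}

```text
time: 10.6
tool_pos: [0.5434, 0.2102, 0.1207]
tcp_rot: [-2.175, -2.265, 0.002]
wrist_force: [0.8, 0.5, -0.4]
width: 0.248
grip_force: 60.8
```

>>> {"name": "play_rows", "arguments": {"commands": [[[0,0,0.0015,0,0,0,1],[0,0,0.003,0,0,0,1],[0,0,0.003,0,0,0,1]]]}}

```text
time: 10.9
tool_pos: [0.5435, 0.2102, 0.1192]
tcp_rot: [-2.175, -2.265, 0.002]
wrist_force: [0.8, 1.7, -0.2]
width: 0.247
grip_force: 60.9
```

>>> {"name": "play_rows", "arguments": {"commands": [[[0,0,0.0015,0,0,0,1],[0,0,0.003,0,0,0,1],[0,0,0.003,0,0,0,1]]]}}

```text
time: 11.2
tool_pos: [0.5436, 0.2102, 0.1188]
tcp_rot: [-2.175, -2.266, 0.002]
wrist_force: [-2.1, -1.2, 8.1]
width: 0.253
grip_force: 62.1
```

```bash
python3 - <<'E'
from h import *
print(fmt(bot.read_state()))
im=bot.read_camera("wrist");cv2.imwrite("pics/w6.png",im)
sc=bot.read_camera("scene");x,y=proj(cam("scene"),[.544,.211,.09])[0].astype(int)
v=cv2.resize(sc[y-65:y+45,x-65:x+65],None,fx=4,fy=4,interpolation=2);a=cv2.resize(im[60:340,180:460],(440,440));cv2.imwrite("pics/c6.png",cv2.resize(np.hstack([cv2.resize(v,(520,440)),a]),(800,366)))
E
```

```text
{'time': 11.2, 'tool_pos': [0.5436, 0.2102, 0.1188], 'tcp_rot': [-2.1754, -2.2656, 0.0023], 'wrist_force': [-2.096, -1.2329, 8.0982], 'torque': [-0.1194, 0.4709, -0.0067], 'q': [0.3263, 0.2151, 1.9335, -0.0001, 0.9945, 0.2858], 'width': 0.2526, 'grip_force': 62.1125}
```

View pics/c6.png

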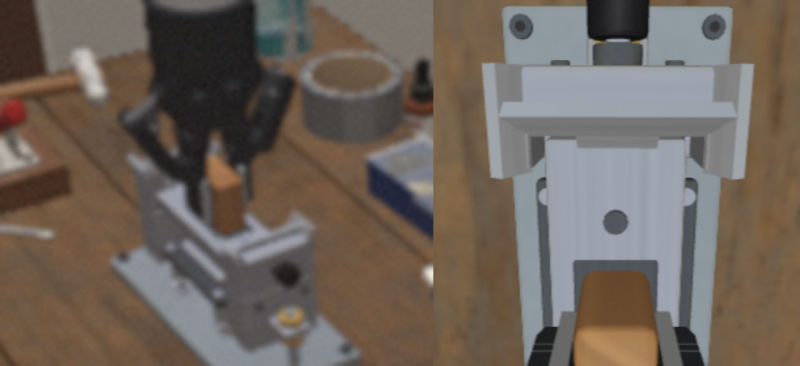

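The plate sits square inside the channel, its far end just under the latch bolt on the +y tower. Pushing on in small steps and watching the force.

>>> {"name": "play_rows", "arguments": {"commands": [[[0,0,0.0012,0,0,0,1],[0,0,0.0024,0,0,0,1],[0,0,0.0024,0,0,0,1]]]}}

```text
time: 11.6
tool_pos: [0.5435, 0.2102, 0.1186]
tcp_rot: [-2.175, -2.266, 0.002]
wrist_force: [-6.2, -1.7, 14.4]
width: 0.248
grip_force: 63.0
```

>>> {"name": "play_rows", "arguments": {"commands": [[[0,0,0.001,0,0,0,1],[0,0,0.0017,0,0,0,1],[0,0,0.0017,0,0,0,1]]]}}

```text
time: 11.9
tool_pos: [0.5436, 0.2102, 0.1185]
tcp_rot: [-2.175, -2.266, 0.002]
wrist_force: [-7.7, -3.0, 19.1]
width: 0.254
grip_force: 63.5
```

The TCP has stopped at 0.1185, i.e. plate origin about 77 mm, within the shoulder range. Force is rising without travel, so it has bottomed. I'll ease off and see how it behaves.

>>> {"name": "play_rows", "arguments": {"commands": [[[0,0,-0.004,0,0,0,1],[0,0,-0.004,0,0,0,1],[0,0,-0.004,0,0,0,1]]]}}

```text
time: 12.2
tool_pos: [0.5436, 0.2102, 0.1188]
tcp_rot: [-2.176, -2.266, 0.002]
wrist_force: [-3.1, -1.7, 9.0]
width: 0.252
grip_force: 62.2
```

```bash
python3 - <<'E'
from h import *
s=bot.read_state();print(fmt(s));R0=R.from_rotvec(s["tcp_rot"]);print(R0.as_matrix()[:,2])
c=cam("wrist");im=bot.read_camera("wrist");cv2.imwrite("pics/w7.png",im)
for n in("w5","w6","w7"):
    g=cv2.cvtColor(cv2.imread(f"pics/{n}.png"),cv2.COLOR_BGR2GRAY)
    for k in(280,320):print(n,k,g[128:176:2,k-3:k+3].mean(1).astype(int).tolist())
E
```

```text
{'time': 12.2, 'tool_pos': [0.5436, 0.2102, 0.1188], 'tcp_rot': [-2.1755, -2.2657, 0.002], 'wrist_force': [-3.0547, -1.662, 8.9953], 'torque': [-0.1128, 0.5229, 0.0197], 'q': [0.3263, 0.2152, 1.9337, -0.0001, 0.9941, 0.2858], 'width': 0.2525, 'grip_force': 62.1636}
[-1.28564123e-03 -5.53872700e-04 -9.99999020e-01]
w5 280 [171, 171, 170, 170, 170, 171, 171, 172, 170, 125, 125, 121, 123, 123, 101, 102, 100, 100, 101, 117, 167, 169, 169, 170]
w5 320 [171, 170, 168, 170, 170, 169, 170, 170, 169, 125, 124, 121, 122, 123, 132, 129, 131, 52, 71, 117, 166, 168, 169, 168]
w6 280 [162, 163, 164, 163, 163, 164, 164, 164, 164, 164, 163, 119, 119, 118, 115, 115, 117, 117, 103, 111, 160, 163, 163, 163]
w6 320 [162, 163, 163, 164, 163, 163, 163, 163, 163, 163, 162, 119, 118, 118, 115, 114, 116, 116, 122, 125, 123, 124, 128, 161]
w7 280 [162, 164, 163, 163, 163, 164, 164, 164, 164, 164, 163, 119, 119, 118, 115, 115, 117, 118, 94, 111, 160, 163, 163, 163]
w7 320 [162, 162, 163, 163, 162, 163, 163, 163, 163, 163, 162, 118, 118, 118, 115, 114, 116, 117, 120, 125, 123, 124, 127, 162]
```

The bolt now covers the plate's far edge by about 2.5 mm, so the +y latch is over. Easing to near zero force, then letting go.

>>> {"name": "play_rows", "arguments": {"commands": [[[0,0,-0.003,0,0,0,1],[0,0,-0.003,0,0,0,1],[0,0,-0.003,0,0,0,1]]]}}

```text
time: 12.55
tool_pos: [0.5435, 0.2102, 0.119]
tcp_rot: [-2.175, -2.265, 0.002]
wrist_force: [-0.3, -0.7, 1.6]
width: 0.253
grip_force: 61.0
```

>>> {"name": "play_rows", "arguments": {"commands": [[[0,0,0,0,0,0,0.4],[0,0,0,0,0,0,0.2],[0,0,0,0,0,0,-0.2],[0,0,0,0,0,0,-0.6],[0,0,0,0,0,0,-0.6],[0,0,0,0,0,0,-0.6],[0,0,0,0,0,0,-0.6]]]}}

```text
time: 13.25
tool_pos: [0.5436, 0.2102, 0.1194]
tcp_rot: [-2.175, -2.266, 0.002]
wrist_force: [-0.4, 0.1, 0.1]
width: 0.799
grip_force: 0.0
```

>>> {"name": "play_rows", "arguments": {"commands": [[[0,0,-0.03,0,0,0,-0.6],[0,0,-0.08,0,0,0,-0.6],[0,0,-0.15,0,0,0,-0.8],[0,0,-0.22,0,0,0,-1],[-0.04,0,-0.24,0,0,0,-1],[-0.04,0,-0.24,0,0,0,-1],[-0.04,0,-0.24,0,0,0,-1],[-0.04,0,-0.24,0,0,0,-1]]]}}

```text
time: 14.05
tool_pos: [0.5438, 0.1864, 0.2617]
tcp_rot: [-2.175, -2.264, 0.005]
wrist_force: [0.0, -0.7, 1.0]
width: 0.999
grip_force: 0.0
```

```bash
python3 - <<'E'
from h import *
print(fmt(bot.read_state()))
c=cam("wrist");im=bot.read_camera("wrist");cv2.imwrite("pics/w8.png",im)
cv2.imwrite("pics/w8c.png",cv2.resize(im[60:380,200:440],None,fx=1.8,fy=1.8,interpolation=2))
P=cast(c,[[0,0]],.087)
for z in(.087,.092):
  ex=np.array([np.cos(.04),np.sin(.04)]);ey=np.array([-ex[1],ex[0]]);o=np.array([.5439,.2108])
  print("expect plate ends px",proj(c,[[*(o+ey*d),z] for d in(.064,-.064)]).round(1).tolist())
E
```

```text
{'time': 14.05, 'tool_pos': [0.5438, 0.1864, 0.2617], 'tcp_rot': [-2.1745, -2.2641, 0.0054], 'wrist_force': [0.0489, -0.7402, 0.9845], 'torque': [-0.0358, 0.0169, -0.0297], 'q': [0.2867, 0.0747, 1.8134, 0.0004, 1.2577, 0.2463], 'width': 0.9986, 'grip_force': 0.0}
expect plate ends px [[321.7, 114.1], [321.3, 272.0]]
expect plate ends px [[321.7, 113.9], [321.3, 274.2]]
```

View pics/w8c.png

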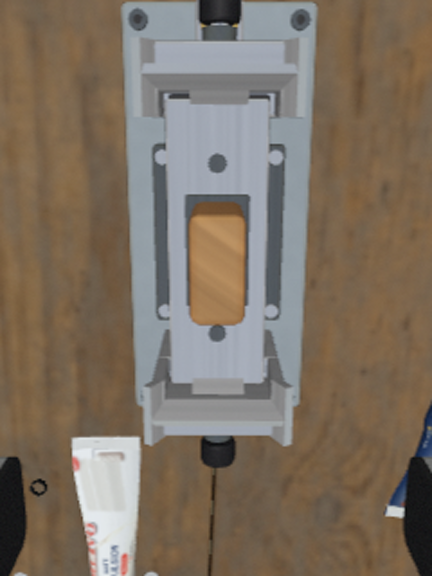

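The final picture shows the plate centred and level between the towers. Both latch bolts overlap its ends, the +y one at crop (219,98) and the -y one at (218,384), and the gripper is clear. I'll hand in.

```bash
python3 -c "
from workcell import bot
print(bot.finish_job())"
```

```text
the job is handed in; nothing more can be done
None
```

The press plate is seated level in the press, with both latches over its ends in the last picture. The gripper let go and moved clear, and I handed the job in at about 14 s; the interface returned no verdict. The hardest push was about 22 N, estimated from the wrist force, against the 32 N limit.

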